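# Open the pump box and reset its breaker

## Robot

A 6-joint arm with a two-finger parallel gripper is mounted at the origin on a cart in front of the work surface, level with it; the furniture and walls round the work are solid. World frame = base frame: x ahead of the robot, y to its left, z up, the work surface at z = 0. Lengths are in mm, angles in rad, forces in N, time in s.
With the tool pointing down it reaches from about 400 to 925 mm from the base axis. Payload 12.5 kg.
Tool frame: the origin (TCP) lies at the very end of the fingers, on their centre line; the grasp point (between the pads) lies 19 mm behind it; z points along the fingers, y is the line along which they close (so a half turn about z gives the same grasp; the last joint's range is limited). The gripper opens to 95 mm and grips with 3 to 60 N. Pads are 20 mm wide; open, the fingers measure 119 mm over their backs; the gripper's body (75 mm by 180 mm) begins 59 mm behind the grasp point.
Start: joints at [-1.376, 0.491, 1.559, -0, 1.092, -0.106], TCP at [185.201, -596.951, 190.161] pointing down, gripper open.
Joint ranges: [-3.1, 3.1], [-0.84, 2.19], [0.05, 2.79], [-1.13, 4.28], [0.06, 2.93], [-2.69, 2.69]. Speed limits (rad/s): [2.22, 2.22, 2.79, 3.14, 3.14, 3.14].

## Interface

Orientations are given as [roll, pitch, yaw] about the fixed x, y, z axes, in that order (R = Rz(yaw) Ry(pitch) Rx(roll)).
In Python, from cell import env gives the robot as it stands.
- The arm moves only by the shell command python3 steer.py FILE, which reads ROWS from the file FILE. ROWS is a JSON list of rows, 1 to 5 of them, each written [[dx, dy, dz], turn, opening]: dx, dy, dz in units of 5 mm, then a turn about the tool's z in units of 0.1 rad, then the opening from 0.0 (shut) to 1.0 (fully open); each row is the pose to reach, as a shift and turn from the pose commanded when the command began, along the tool's axes at that moment; what a row does not reach only later rows make up. A row lasts 1/12 s, in which the tool goes at most 41.7 mm and 0.125 rad, less where a joint would pass 70% of its speed; a pose out of reach is approached as far as the arm can. The fingers move at their own pace and stop on an object; the grip force is fixed at half the most. Time passes only in rows, so rows that do not move let the fingers close. It prints the time, the measured TCP pose, the force, the opening and the grip force at its end. Input that does not fit is refused with a message, and nothing moves.
- env.state(): the state, without advancing time (a new reading comes with each control period).
- env.read_camera(name): name is "side" or "top" or "wrist"; returns (picture, depth): 384x512x3 uint8, red, green, blue; 384x512 float32, mm along the optical axis (not along the pixel's ray), 0 where there is no reading.
- env.camera_info(name): a dict with "vertical_fov" (degrees; the focal length in pixels is half the picture's height over the tangent of half this angle, whatever the lens; pixels are square), "cx", "cy" (the principal point, pixels), "origin" and "attitude" of the camera in the world. Camera axes: x right, y down, z forward; pixel columns grow to the right and rows downward; lengths in mm; the calibration is good to about 2 mm. A picture is of the moment at which its call begins: read the wrist's pose just before it. camera_info takes no time and is no camera call; for the wrist camera it gives the pose at the moment of the call.
- env.job_done(): hands the job in; it is judged then, once.
The state is a dict: "t": time; "joints": joint angles; "qvel": joint speeds; "tau": joint torques, N m; "eef_pos": TCP position; "tcp_rot": TCP orientation; "ft_force": force on the tool from outside, world axes, zero at the start; "moment": the same for the moment, N m; "opening": opening from 0.0 (shut) to 1.0 (fully open); "grip_force": force on a finger pad.
Only numpy, scipy, OpenCV 4.12 (cv2) and the standard library are available. Lean on these libraries where they do the work, as an engineer would, in place of code of your own. Each camera call takes 0.05 s, during which the arm holds its last target. There are 200 camera calls.

## Task

The water pump's breaker has tripped. On the small box with the sloping face, squeeze the cover's release tab in toward the grip rib, swing the cover out of its frame and, without dropping it, lay it flat on the chopping board with the grips upward; then push the popped-out round button inside the box fully in. Leave the other things where they stand.

Things in the scene. Friction and masses are not known exactly. Their poses are not given: they have to be found in the camera images.
- box: Pump control box, fixed on the worktop, white with grey cheeks, 140 deep (x), 120 wide (y), 112 mm high, behind the board. Origin: centre of its underside; z vertical, x from its low front to its high back. Its top face slopes 30 degrees: it rises along +x, and its outward normal leans 30 degrees from vertical towards -x.
- seat (a point): 72 mm straight above the box's origin: centre of the seated cover's underside. From here, face axes u (up the slope), v (level, the box's y), n (outward): frame opening u -43.5 to 43.5, v -32.5 to 32.5; face round it at n = 6.4, reaching u -66 to 70, v -60 to 60. Ledges under the cover's long sides (|v| over 24, n under 0) run u -50 to 20; well floor at n = -32.
- pivot (a point): Fixed on the box at u 44, v 0, n 3 from the seat: the level line along v through it is where the cover's high end pivots, under a 3 mm lip (n 3.4 to 6.4) with free space below. Swing the low end outward about it by 22 to 38 degrees (30 makes the cover level; the toes dip into the well), then draw the cover off along its own -x by 20 mm and lift it away.
- cover: White snap-in cover, loose, about 80 g: plate 84 (x) x 62 (y) x 5 (z), underside flat. Origin: centre of the underside; seated, its x, y, z are the face's u, v, n. At its high end two toes (y +-18, 12 wide, z 0 to 2.6) reach to x = 50 under the frame's lip, so it cannot be pulled straight out. Near its low end two upright grips: release tab and rib.
- grips (a point): On the cover at x -23, y 0, z 12: midway between the two upright grips, the release tab (x -40 to -35, 26 wide) and the fixed rib (x -14 to -9, 30 wide), both standing to z = 20, 15 mm above the plate. Pinching them together along x (31 mm over both, 26 when pressed) unlatches the cover and holds it.
- tab (a joint): Release tab on the cover (the upright grip nearest the cover's low edge). Value in m: 0 = out, latched (its 5 mm catch sits under the low lip), 0.005 = pressed fully in along the cover's +x, which clears the catch. Spring: 4 N at the start to 8 N fully in; it springs back when let go.
- breaker (a joint): Breaker button in the well, below the middle of the cover. Value in m: 0 = popped out, 0.008 = fully in. It moves along the face's inward normal (-n), takes about 3 N and stays where it is left.
- breaker_top (a point): Centre of the button's top (diameter 20 mm, black). Popped out it lies at n = -14 below the seat point, fully in at n = -22. The free opening about it is at least 48 mm (v) by 87 mm (u).
- board: Wooden chopping board, loose, 105 (x) x 250 (y) x 22 (z) mm, lying flat. Origin: centre of its underside.
- cup: Bystander: small white espresso cup, loose; origin at the centre of its underside.
- teaspoon: Bystander: teaspoon, loose; origin at the centre of its underside.
- cream_tin: Bystander: small round tin, 62 mm wide, 35 mm high, loose; origin at the centre of its underside.
- peg: Bystander: wooden clothes peg, loose; origin at the centre of its underside.
- tomato_tin: Bystander: low food tin, 75 mm wide, 58 mm high, loose; origin at the centre of its underside.

How it is judged (in metres and radians):
On the way:
1. the cover lies on the board, let go, while the breaker is still out (z of cover in the frame of board between 0.018 and 0.027 m and x of cover in the frame of board between -0.045 and 0.045 m and y of cover in the frame of board between -0.11 and 0.11 m and angle between cover's own z axis and vertical below 0.12 rad and contact force between the fingers and cover below 0.1 N and linear speed of cover below 0.02 m/s and value of joint breaker below 0.003 m), for 0.2 s.
At the end, for the whole second after the job is handed in: The cover lies still and released on the board, level to within 0.12 rad with its grips upward, its centre over the board (within 45 mm of the board's centre across and 110 mm along), and the breaker button is pushed in by more than 6.2 of its 8 mm (z of cover in the frame of board between 0.018 and 0.027 m and x of cover in the frame of board between -0.045 and 0.045 m and y of cover in the frame of board between -0.11 and 0.11 m and angle between cover's own z axis and vertical below 0.12 rad and contact force between the fingers and cover below 0.1 N and linear speed of cover below 0.02 m/s and value of joint breaker above 0.0062 m); the robot touches nothing.
It fails at once if the cover is dropped or flung: faster than 0.7 m/s while no finger touches it (linear speed of cover above 0.7 m/s and contact force between the fingers and cover below 0.05 N).
It fails at once if a bystander is moved by more than 30 mm (distance of any of cup, teaspoon, cream_tin, peg, tomato_tin from where it was at the start of the episode above 0.03 m).
It fails at once if the board is shoved by more than 40 mm (distance of board from where it was at the start of the episode above 0.04 m).
It also fails if it takes over 51 s, if anything falls off the work surface, if the arm or the gripper's body presses on something with over 40 N, if the wrist force passes 120 N, or if a joint passes its speed limit or range.

## Working session

There is one attempt and no reset: what is moved stays moved. The work goes in short steps, Python scripts to look and compute and a shell command to move; the robot and the scene stay as the last step left them, time stands still between calls to the robot, and variables do not carry over. Pictures are saved under pics/ and viewed, at most 10 in all, crops included, and the job is handed in when it is done.

```bash
ls; mkdir -p pics
python3 - <<'E'
from cell import env
import cv2,numpy as np
for n in("side","top"):
    p,d=env.read_camera(n); cv2.imwrite(f"pics/{n}0.png",p[:,:,::-1]); np.savez(f"{n}0.npz",p=p,d=d)
    print(n,env.camera_info(n))
print(env.camera_info("wrist")); print(env.state())
E
```

```text
cell.py
pics
steer.py
side {'vertical_fov': 47.56061484376839, 'cx': 255.1013021630128, 'cy': 189.78369898991957, 'origin': array([ 516.66550394, -853.41044751,  633.79776751]), 'attitude': array([-2.13623701, -0.00562726, -0.07930094])}
top {'vertical_fov': 43.64698878008255, 'cx': 253.89983303659872, 'cy': 188.1247098149721, 'origin': array([ 422.39798317,    5.00301047, 1133.29922254]), 'attitude': array([-3.00756755, -0.00731845, -1.59290596])}
{'vertical_fov': 62.31142896519245, 'cx': 255.48209688182195, 'cy': 198.63838714259103, 'origin': array([ 254.82989303, -576.16860395,  382.26078616]), 'attitude': array([ 2.87670821e+00,  4.11240593e-04, -1.27045425e+00])}
{'t': 0.1, 'joints': array([-1.37561326e+00,  4.91453235e-01,  1.55936229e+00, -1.79754507e-05,
        1.09168435e+00, -1.05566698e-01]), 'qvel': array([ 0.00081607, -0.00191669, -0.00346525,  0.00126491,  0.00024443,
        0.00138228]), 'tau': array([ 3.75919364e-03, -6.13623405e+01, -2.58606219e+01,  6.94402051e-02,
        4.70024336e-02, -3.53914606e-05]), 'eef_pos': array([ 185.14170434, -596.71721946,  189.6578264 ]), 'tcp_rot': array([-3.14068880e+00, -7.97397670e-05,  3.00758022e-01]), 'ft_force': array([-0.25661747,  0.31203063, -0.8469371 ]), 'moment': array([ 0.01008856,  0.0128642 , -0.03027931]), 'grip_force': 0.0, 'opening': 0.9998942693708058}
```
View pics/top0.png

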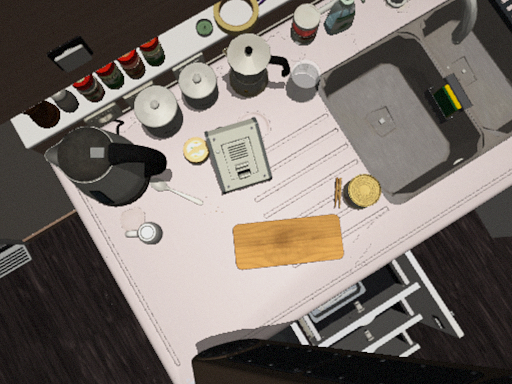

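View pics/side0.png

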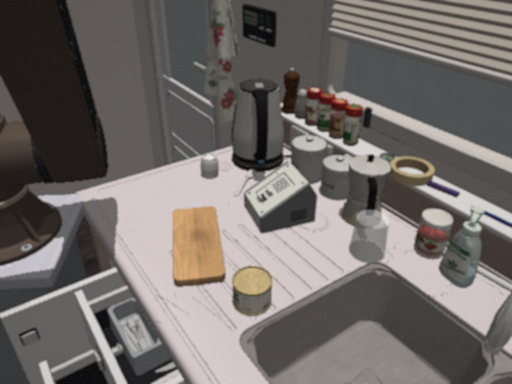

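The top view shows the box at about (240,155), with its low end toward the board, and the board at (288,242). The cream tin (195,150), teaspoon (180,193), peg (338,192) and tomato tin (363,190) are all clear of the path. The side view shows the box at (280,200) and the board at (197,245).

I'll measure the sloping face and the board from the top camera, then refine with the wrist camera.

Create h.py:
```python
import numpy as np,cv2
from scipy.spatial.transform import Rotation as R
def K(i,h=384):
    f=h/2/np.tan(np.radians(i["vertical_fov"]/2)); return f,i["cx"],i["cy"]
def pts(d,i):
    f,cx,cy=K(i); v,u=np.mgrid[:d.shape[0],:d.shape[1]]
    c=np.stack([(u-cx)/f*d,(v-cy)/f*d,d],-1)
    return c@R.from_euler("xyz",i["attitude"]).as_matrix().T+i["origin"]
def ray(px,i):
    f,cx,cy=K(i); return R.from_euler("xyz",i["attitude"]).apply([(px[0]-cx)/f,(px[1]-cy)/f,1])
def hit(px,i,n,c):   # ray onto plane n.x=c
    r=ray(px,i); return i["origin"]+r*(c-n@i["origin"])/(n@r)
```

Run:
```python
from h import *; from cell import env
i=env.camera_info("top"); z=np.load("top0.npz"); p,d=z["p"],z["d"]; P=pts(d,i)
hsv=cv2.cvtColor(p,cv2.COLOR_RGB2HSV)
# board
m=((hsv[...,0]<22)&(hsv[...,1]>90)&(hsv[...,2]>90)).astype(np.uint8); m[:205]=0;m[280:]=0;m[:,:225]=0;m[:,350:]=0
c=max(cv2.findContours(m,0,2)[0],key=cv2.contourArea); r=cv2.minAreaRect(c); print(r)
zb=np.median(P[m>0][:,2]);print("board z",zb,"table z",np.median(P[225:260,170:220].reshape(-1,3)[:,2]))
bx=[hit(q,i,np.array([0,0,1.]),zb) for q in cv2.boxPoints(r)]; print("board",np.mean(bx,0),np.round(bx,1))
# face
Q=P[118:195,205:275].reshape(-1,3); Q=Q[(Q[:,2]>35)&(Q[:,2]<130)]
rng=np.random.default_rng(0);best=0
for _ in range(500):
    a=Q[rng.choice(len(Q),3,False)]; n=np.cross(a[1]-a[0],a[2]-a[0]); n/=np.linalg.norm(n)+1e-9
    k=abs((Q-a[0])@n)<2
    if k.sum()>best: best=k.sum();kk=k
A=Q[kk]; c0=A.mean(0); n=np.linalg.svd(A-c0,full_matrices=False)[2][2]; n*=np.sign(n[2])
print(best,len(Q),"n",n,"tilt",np.degrees(np.arccos(n[2])),"yaw",np.arctan2(-n[1],-n[0]),"c",c0)
rr=cv2.minAreaRect(np.float32(A[:,:2]));print(rr)
cv2.imwrite("pics/crop1.png",cv2.resize(p[110:200,190:290,::-1],None,fx=6,fy=6,interpolation=cv2.INTER_CUBIC))
```

```text
((287.8043212890625, 241.4400634765625), (45.49169158935547, 107.69682312011719), 83.82982635498047)
board z 19.821219007278614 table z -0.7136274256592969
board [446.77276131 -82.29467608  19.82121901] [[ 488.    46.6   19.8]
 [ 509.6 -203.2   19.8]
 [ 405.1 -209.7   19.8]
 [ 384.4   37.1   19.8]]
1997 3357 n [-0.47846738 -0.14218298  0.86651773] tilt 29.943535870554573 yaw 0.28885235613314925 c [636.54404445  26.64315055  78.62940459]
((634.8328247070312, 26.09484100341797), (118.97048950195312, 120.2102279663086), 15.926127433776855)
```

View pics/crop1.png

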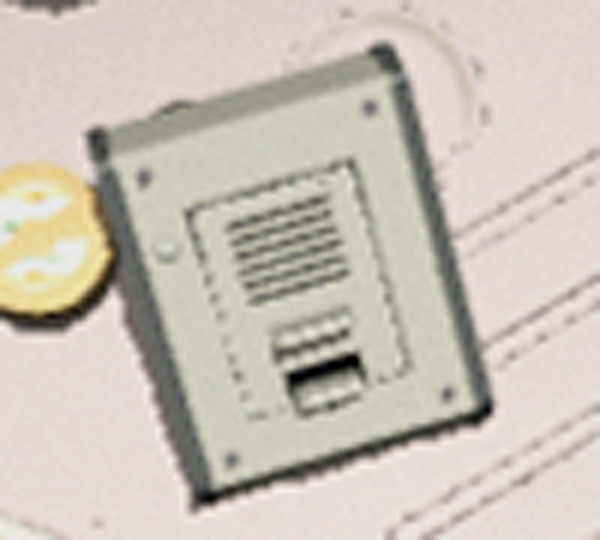

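The crop shows the cover outline dashed from about (190,205) to (405,375). The tab and its dark slot are near (330,385) and the rib near (315,340). The face tilt is 29.9° and the yaw about 0.285, almost the tool's yaw already. I'll move to a hover in front of the box and look with the wrist camera.

The manual's scale: shifts go in units of 5 mm and turns go in units of 0.1 rad. Converting my numbers, 150 mm is 30, -135 mm is -27.

```bash
echo '[[[6,-5.4,0],0,1],[[12,-10.8,0],0,1],[[18,-16.2,0],0,1],[[24,-21.6,0],0,1],[[30,-27,0],0,1]]' > rows.txt && python3 steer.py rows.txt
echo '[[[6,-5.4,0],0,1],[[12,-10.8,0],0,1],[[18,-16.2,0],0,1],[[24,-21.6,0],0,1],[[30,-27,0],0,1]]' > rows.txt && python3 steer.py rows.txt
echo '[[[6,-5.4,0],0,1],[[12,-10.8,0],0,0.7],[[18,-16.2,0],0,0.5],[[24,-21.6,0],0,0.5],[[30,-27,0],0,0.5]]' > rows.txt && python3 steer.py rows.txt
echo '[[[6,-5.4,0],0,0.5],[[13,-11.6,0],-0.15,0.5],[[13,-11.6,0],-0.15,0.5],[[13,-11.6,0],-0.15,0.5]]' > rows.txt && python3 steer.py rows.txt
cat >> h.py <<'E'
def shot(n):
    from cell import env
    s=env.state(); i=env.camera_info("wrist"); p,d=env.read_camera("wrist"); cv2.imwrite(f"pics/{n}.png",p[:,:,::-1]); np.savez(n+".npz",p=p,d=d,i=np.array(i,dtype=object))
    print(s["t"],s["eef_pos"],s["tcp_rot"],s["opening"],i)
E
python3 -c "
from h import *
shot('w1')"
```

```text
t: 0.52
eef_pos: [288.9, -421.7, 189.9]
tcp_rot: [-3.141, 0.0, 0.3]
ft_force: [1.2, -0.5, -0.7]
opening: 1.0
grip_force: 0.0
t: 0.93
eef_pos: [392.2, -248.3, 190.1]
tcp_rot: [-3.142, 0.0, 0.3]
ft_force: [1.7, -0.7, -0.1]
opening: 0.998
grip_force: 0.0
t: 1.35
eef_pos: [495.6, -74.8, 190.1]
tcp_rot: [3.142, 0.0, 0.301]
ft_force: [1.6, -0.3, 0.0]
opening: 0.778
grip_force: 0.0
t: 1.68
eef_pos: [540.4, -0.1, 189.6]
tcp_rot: [-3.141, 0.001, 0.319]
ft_force: [-0.7, 0.2, -0.2]
opening: 0.521
grip_force: 0.0
1.6833 [ 5.40413015e+02 -1.13886388e-01  1.89563265e+02] [-3.14132705e+00  5.90164489e-04  3.19313838e-01] 0.5210248143715349 {'vertical_fov': 62.31142896519245, 'cx': 255.48209688182195, 'cy': 198.63838714259103, 'origin': array([609.76253194,  21.90174938, 382.12738542]), 'attitude': array([ 2.87594813e+00, -3.05035823e-04, -1.25189798e+00])}
```

View pics/w1.png

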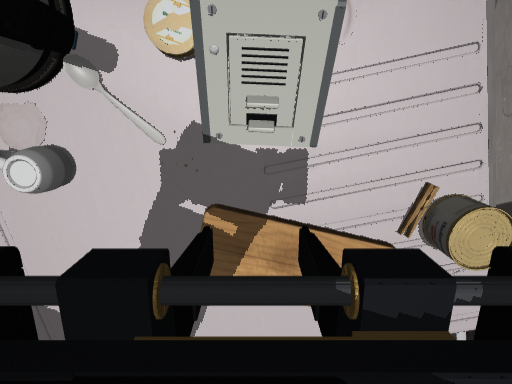

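The wrist view shows the box at (265,75), the cover outline from (228,35) to (305,128), the rib at (262,102) and the tab at (262,125). I'll correct the yaw and take a second, closer view.

In the tool's units: 55 mm is 11, 30 mm is 6, 0.034 rad is 0.34.

```bash
echo '[[[6,0,0],0.34,0.5],[[11,0,0],0.34,0.5],[[11,0,0],0.34,0.5],[[11,0,0],0.34,0.5]]' > rows.txt && python3 steer.py rows.txt
python3 - <<'E'
from h import *
shot('w2')
a=np.load("w1.npz",allow_pickle=True)["p"][0:150,190:350]; b=np.load("w2.npz",allow_pickle=True)["p"][60:260,190:350]
im=np.zeros((600,800,3),np.uint8); 
A=cv2.resize(a,None,fx=2.5,fy=2.5,interpolation=2);B=cv2.resize(b,None,fx=2.5,fy=2.5,interpolation=2)
im[:A.shape[0],:400]=A; im[:B.shape[0],400:]=B; cv2.imwrite("pics/c2.png",im[:,:,::-1])
E
```

```text
t: 2.07
eef_pos: [591.9, 13.7, 189.6]
tcp_rot: [-3.141, 0.001, 0.281]
ft_force: [-0.0, -0.2, -0.2]
opening: 0.5
grip_force: 0.0
2.0667 [591.87574461  13.67385704 189.57359667] [-3.14147867e+00  1.10287138e-03  2.80752449e-01] 0.5002961220891003 {'vertical_fov': 62.31142896519245, 'cx': 255.48209688182195, 'cy': 198.63838714259103, 'origin': array([662.16573026,  33.01642961, 382.11235344]), 'attitude': array([ 2.87552887e+00, -4.14738667e-04, -1.29048574e+00])}
```

View pics/c2.png

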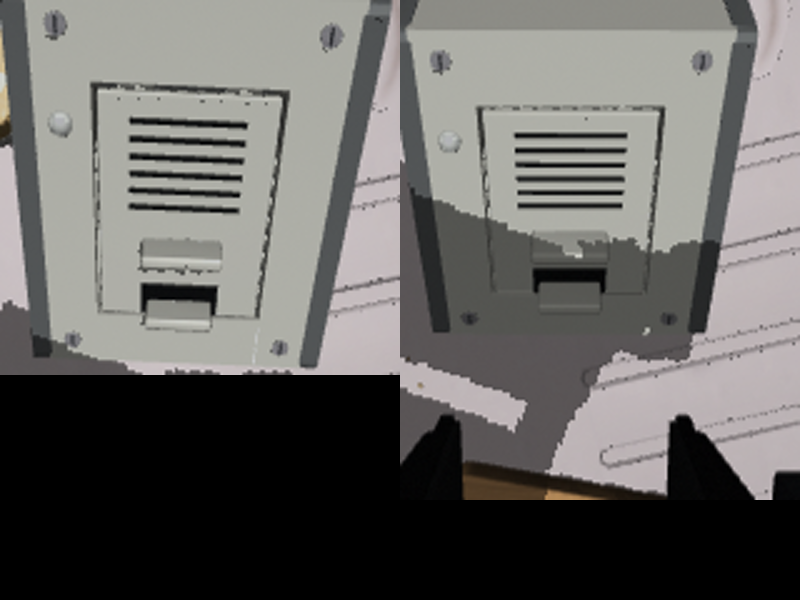

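Run:
```python
from h import *
i1,i2=[np.load(f"w{k}.npz",allow_pickle=True)["i"].item() for k in(1,2)]
w1={"TL":(92,83),"TR":(289,91),"BR":(260,318),"BL":(98,312),"sTL":(54,25),"sTR":(331,36),"sBL":(72,340),"sBR":(279,348)}
w2={"TL":(477,107),"TR":(663,107),"BR":(647,294),"BL":(493,292),"sTL":(440,61),"sTR":(702,61),"sBL":(470,318),"sBR":(669,318)}
X={}
for k in w1:
    p1=(w1[k][0]/2.5+190,w1[k][1]/2.5); p2=((w2[k][0]-400)/2.5+190,w2[k][1]/2.5+60)
    r1,r2=ray(p1,i1),ray(p2,i2); o1,o2=i1["origin"],i2["origin"]
    s=np.linalg.lstsq(np.stack([r1,-r2],1),o2-o1,rcond=None)[0]
    a,b=o1+s[0]*r1,o2+s[1]*r2; X[k]=(a+b)/2; print(k,X[k].round(1),np.linalg.norm(a-b).round(2))
C=np.mean([X[k] for k in("TL","TR","BR","BL")],0)
u=X["TL"]+X["TR"]-X["BL"]-X["BR"]; v=X["TL"]+X["BL"]-X["TR"]-X["BR"]
us=X["sTL"]+X["sTR"]-X["sBL"]-X["sBR"]; vs=X["sTL"]+X["sBL"]-X["sTR"]-X["sBR"]
for q in(u,us):print("u yaw",np.arctan2(q[1],q[0]),"slope",np.degrees(np.arctan2(q[2],np.hypot(*q[:2]))),np.linalg.norm(q)/2)
for q in(v,vs):print("v yaw",np.arctan2(-q[0],q[1]),np.linalg.norm(q)/2,q)
y=.283;n=np.array([-.5*np.cos(y),-.5*np.sin(y),.866]);print("C",C,"seat",C-6.4*n, "screws",np.mean([X[k] for k in X if k[0]=="s"],0))
# depth check of plane at frame (wrist 1)
z=np.load("w1.npz",allow_pickle=True);P=pts(z["d"],i1)
for w in("w1","w2"):
    z=np.load(w+".npz",allow_pickle=True);P=pts(z["d"],z["i"].item()); Q=P[:250,190:350].reshape(-1,3); e=(Q-C)@n
    k=(abs(e)<5)&(np.linalg.norm(Q-C,axis=1)<75); print(w,"face offset vs C along n",np.median(e[k]))
    np.save(w+"P.npy",P)
s=C-6.4*n;U=np.array([.866*np.cos(y),.866*np.sin(y),.5]);V=np.array([-np.sin(y),np.cos(y),0])
for w in("w1","w2"):
    P=np.load(w+"P.npy").reshape(-1,3)-s; a=np.stack([P@U,P@V,P@n],1)
    k=(abs(a[:,0])<60)&(abs(a[:,1])<25)&(a[:,2]>14)&(a[:,2]<30); g=a[k]
    for nm,lo,hi in(("tab",-60,-27),("rib",-27,10)):
        t=g[(g[:,0]>lo)&(g[:,0]<hi)]; print(w,nm,len(t),np.percentile(t,[5,50,95],0).round(1).tolist() if len(t) else "")
```

```text
TL [661.4  63.5  97.4] 0.21
TR [679.    2.1  98.1] 0.59
BR [608.1 -19.4  54.2] 0.5
BL [589.5  43.5  47.5] 0.03
sTL [672.1  78.3 104.8] 0.19
sTR [695.8  -4.6 106.3] 0.04
sBL [575.2  50.4  45.6] 0.37
sBR [599.1 -32.7  45.8] 0.45
u yaw 0.2826034135417586 slope 32.23866053447407 87.90936089106579
u yaw 0.2813168445687009 slope 30.72405495969972 117.17653544934021
v yaw 0.28354698179696247 64.88990489350697 [-36.24818348 124.39384228  -7.41891004]
v yaw 0.2799188332452718 86.3463465727803 [-47.7087953  165.96300324  -1.70841223]
C [634.50589923  22.42768038  74.34360659] seat [637.57860978  23.3212406   68.80120659] screws [635.53139912  22.86119257  75.66505934]
w1 face offset vs C along n 0.6206162557987512
w2 face offset vs C along n 0.5560305863463838
w1 tab 206 [[-39.8, -11.2, 14.8], [-36.3, 0.5, 20.0], [-35.3, 12.0, 21.6]]
w1 rib 265 [[-13.8, -13.0, 14.7], [-10.3, 0.6, 20.1], [-9.3, 13.5, 21.7]]
w2 tab 186 [[-39.1, -11.2, 14.5], [-36.1, 0.9, 19.5], [-35.1, 12.1, 21.4]]
w2 rib 238 [[-12.9, -12.6, 14.5], [-10.1, 0.1, 19.6], [-9.2, 14.3, 21.5]]
```

In the tool's units: 60 mm is 12, 2.9 mm is 0.58.

```bash
echo '[[[0.52,0.58,6],0,0.4],[[0.52,0.58,12],0,0.4],[[0.52,0.58,18],0,0.4],[[0.52,0.58,22],0,0.4],[[0.52,0.58,22],0,0.4]]' > rows.txt && python3 steer.py rows.txt
echo '[[[0,0,2],0,0.4],[[0,0,3.2],0,0.4],[[0,0,3.8],0,0.4],[[0,0,3.8],0,0.4]]' > rows.txt && python3 steer.py rows.txt
python3 - <<'E'
from h import *
shot('w3')
z=np.load("w3.npz",allow_pickle=True);cv2.imwrite("pics/w3c.png",cv2.resize(z["p"][60:360,130:390,::-1],None,fx=2,fy=2))
from cell import env
p,d=env.read_camera("side"); cv2.imwrite("pics/s3.png",cv2.resize(p[130:260,200:380,::-1],None,fx=4,fy=4,interpolation=2))
E
```

```text
t: 2.53
eef_pos: [592.4, 11.9, 76.7]
tcp_rot: [-3.139, 0.006, 0.281]
ft_force: [-1.2, -1.0, -0.0]
opening: 0.397
grip_force: 0.0
t: 2.87
eef_pos: [595.5, 12.7, 61.4]
tcp_rot: [3.141, -0.0, 0.282]
ft_force: [-0.0, 0.4, 0.5]
opening: 0.4
grip_force: 0.0
2.8667 [595.4762209   12.67168612  61.39502276] [ 3.14135727e+00 -3.55651406e-04  2.81600794e-01] 0.4004129206655622 {'vertical_fov': 62.31142896519245, 'cx': 255.48209688182195, 'cy': 198.63838714259103, 'origin': array([665.44391752,  32.06782183, 254.04966887]), 'attitude': array([ 2.87697321e+00, -7.83947250e-04, -1.28960953e+00])}
```

View pics/w3c.png

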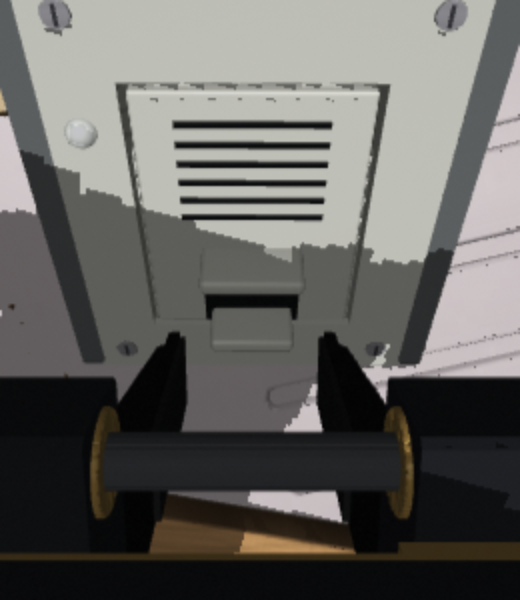

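View pics/s3.png

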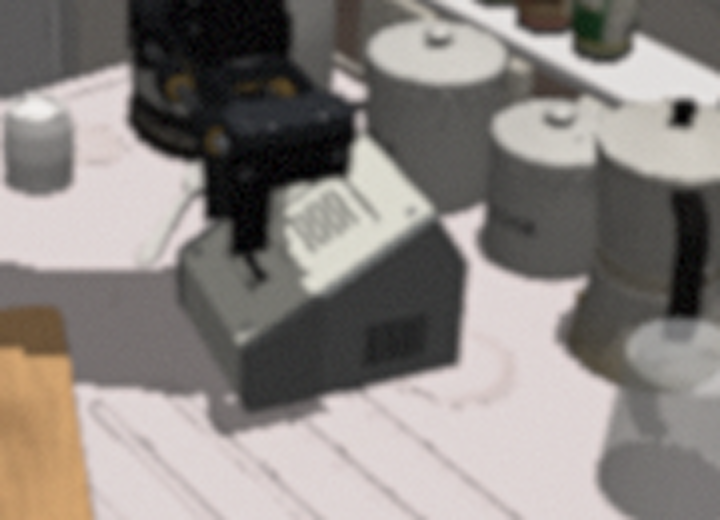

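The wrist crop shows the tab centred at about (252,330), between the fingertips at (183,335) and (320,335). The side view shows the fingers at the tab with nothing touched. I'll lower slightly and close on the tab's sides.

```bash
echo '[[[0,0,0.3],0,0.4],[[0,0,0.3],0,0.2],[[0,0,0.3],0,0.2],[[0,0,0.3],0,0.2],[[0,0,0.3],0,0.2]]' > rows.txt && python3 steer.py rows.txt; echo '[[[0,0,0],0,0.15],[[0,0,0],0,0.15],[[0,0,0],0,0.15]]' > rows.txt && python3 steer.py rows.txt
```

```text
t: 3.38
eef_pos: [595.5, 12.9, 59.7]
tcp_rot: [3.141, -0.0, 0.282]
ft_force: [-0.2, 0.4, -0.8]
opening: 0.215
grip_force: 0.0
t: 3.63
eef_pos: [595.5, 12.8, 59.6]
tcp_rot: [3.142, 0.0, 0.282]
ft_force: [1.2, -0.2, -0.7]
opening: 0.154
grip_force: 0.0
```

The fingers closed past 26 mm without contact, so they missed the tab. I'll check the geometry from the wrist depth.

Run:
```python
from h import *
shot('w4')
y=.2825;n=np.array([-.5*np.cos(y),-.5*np.sin(y),.866]);U=np.array([.866*np.cos(y),.866*np.sin(y),.5]);V=np.array([-np.sin(y),np.cos(y),0]);H=np.array([np.cos(y),np.sin(y),0])
s=np.array([637.5,23.7,70.5])
for w in("w3","w4"):
    z=np.load(w+".npz",allow_pickle=True);P=pts(z["d"],z["i"].item())-s; a=np.stack([P@H,P@V,P[...,2]],-1)
    dark=z["p"].max(-1)<45
    k=dark&(abs(a[...,1])<50)&(a[...,2]<40)&(a[...,2]>-30)&(a[...,0]<-20)&(a[...,0]>-90)
    b=a[k]; print(w,k.sum())
    for lo in range(-20,40,6):
        q=b[(b[:,2]>=lo)&(b[:,2]<lo+6)]
        if len(q)>3: print(lo,len(q),"X",np.percentile(q[:,0],[2,98]).round(1),"v",np.percentile(q[:,1],[2,98]).round(1))
    k=(~dark)&(abs(a[...,1])<16)&(abs(a[...,0]+40)<12); e=np.stack([P@U,P@V,P@n],-1)[k]; g=e[e[:,2]>10]
    print("tab uvn",np.percentile(g,[2,50,98],0).round(1).tolist())
z=np.load("w4.npz",allow_pickle=True);cv2.imwrite("pics/w4c.png",cv2.resize(z["p"][160:280,190:330,::-1],None,fx=5,fy=5,interpolation=2))
```

```text
3.6333 [595.48165601  12.84524247  59.59665839] [3.14152711e+00 5.04581537e-05 2.81776477e-01] 0.1540082434358621 {'vertical_fov': 62.31142896519245, 'cx': 255.48209688182195, 'cy': 198.63838714259103, 'origin': array([665.53438862,  32.24272472, 252.23957621]), 'attitude': array([ 2.87660438e+00, -6.24860595e-04, -1.28944876e+00])}
w3 1237
-20 83 X [-39.2 -32.7] v [-14.6  15. ]
-14 274 X [-34. -29.] v [-13.8  14.4]
10 50 X [-41.2 -32.5] v [-22.6  23.2]
16 162 X [-53.2 -32.5] v [-22.8  23.2]
22 182 X [-53.3 -32.5] v [-24.5  24.8]
28 225 X [-52.8 -32.5] v [-24.8  25.4]
34 250 X [-50.2 -32.4] v [-25.8  26.3]
tab uvn [[-40.3, -12.1, 10.2], [-37.0, 0.2, 16.4], [-35.8, 12.5, 20.0]]
w4 1054
-20 92 X [-39.1 -32.8] v [-14.5  15.1]
-14 272 X [-34.1 -29.1] v [-14.2  14.5]
10 59 X [-52.6 -32.4] v [-11.1  11.8]
16 69 X [-35.  -32.3] v [-11.2  12. ]
22 181 X [-52.6 -32.3] v [-13.   13.5]
28 142 X [-53.4 -32.3] v [-14.   14.6]
34 221 X [-48.2 -32.3] v [-14.4  15.1]
tab uvn [[-41.3, -11.4, 10.2], [-37.1, 0.7, 15.5], [-35.6, 12.0, 27.2]]
```

View pics/w4c.png

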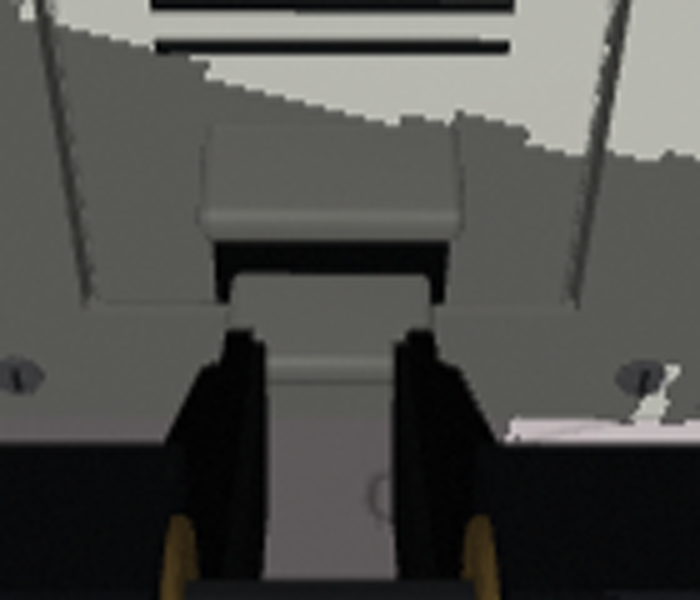

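Run:
```python
from h import *
y=.2825;V=np.array([-np.sin(y),np.cos(y),0]);H=np.array([np.cos(y),np.sin(y),0]);s=np.array([637.5,23.7,70.5])
z=np.load("w4.npz",allow_pickle=True);P=pts(z["d"],z["i"].item())-s; a=np.stack([P@H,P@V,P[...,2]],-1)
for c in(236,239,241):
    for r in range(216,250,2): print(c,r,z["d"][r,c].round(0),a[r,c].round(1),z["p"][r,c])
```

```text
236 216 205.0 [-35.1  12.9 -12.9] [53 54 52]
236 218 205.0 [-36.3  12.9 -12.4] [78 78 75]
236 220 202.0 [-36.8  12.8 -10.1] [84 85 81]
236 222 201.0 [-37.5  12.7  -8.2] [86 85 82]
236 224 201.0 [-38.9  12.7  -8.3] [87 87 83]
236 226 180.0 [-32.7  11.4  12.3] [19 19 19]
236 228 176.0 [-32.6  11.2  15.7] [4 3 5]
236 230 174.0 [-32.8  11.   18.5] [4 4 5]
236 232 170.0 [-32.5  10.8  22.3] [3 2 4]
236 234 168.0 [-32.7  10.7  24.6] [4 3 4]
236 236 166.0 [-32.8  10.5  27.1] [3 3 4]
236 238 163.0 [-32.9  10.4  29.5] [4 3 5]
236 240 159.0 [-32.3  10.1  33.8] [4 4 4]
236 242 157.0 [-32.5  10.   35.7] [3 3 4]
236 244 155.0 [-32.7   9.9  37.9] [5 4 5]
236 246 153.0 [-32.8   9.8  40. ] [5 4 5]
236 248 150.0 [-32.4   9.6  43.2] [4 3 4]
239 216 204.0 [-34.8  10.9 -12.1] [92 92 87]
239 218 204.0 [-36.3  11.  -12.4] [91 92 88]
239 220 203.0 [-37.   10.9 -10.5] [92 92 88]
239 222 201.0 [-37.7  10.8  -8.6] [92 92 88]
239 224 200.0 [-38.6  10.7  -7.4] [93 94 89]
239 226 180.0 [-32.8   9.7  12.1] [21 21 20]
239 228 178.0 [-33.    9.6  14.7] [4 3 4]
239 230 174.0 [-32.7   9.4  18.7] [3 3 4]
239 232 169.0 
[... 398 characters left out ...]
[92 92 88]
241 218 203.0 [-35.8   9.6 -10.9] [90 91 87]
241 220 203.0 [-37.1   9.6 -10.7] [92 92 88]
241 222 201.0 [-37.6   9.5  -8.3] [92 92 88]
241 224 199.0 [-38.3   9.4  -6.6] [93 94 88]
241 226 200.0 [-39.7   9.5  -6.8] [93 93 89]
241 228 182.0 [-34.5   8.6  10.7] [39 39 38]
241 230 178.0 [-34.1   8.5  15. ] [8 8 8]
241 232 175.0 [-34.1   8.3  18.1] [6 7 8]
241 234 172.0 [-34.    8.2  21.2] [6 7 7]
241 236 170.0 [-34.5   8.1  22.8] [6 7 7]
241 238 167.0 [-34.3   8.   26.3] [5 6 7]
241 240 163.0 [-34.    7.8  29.6] [6 6 7]
241 242 162.0 [-34.3   7.7  31.6] [7 8 9]
241 244 159.0 [-34.1   7.6  34.5] [6 6 7]
241 246 159.0 [-35.3   7.6  34.2] [7 6 7]
241 248 158.0 [-35.7   7.6  35.9] [4 5 5]
```

Run:
```python
from h import *; from cell import env
y=.2825;V=np.array([-np.sin(y),np.cos(y),0]);H=np.array([np.cos(y),np.sin(y),0]);s=np.array([637.5,23.7,70.5])
i=env.camera_info("side");p,d=env.read_camera("side");P=pts(d,i)-s;a=np.stack([P@H,P@V,P[...,2]],-1)
f,cx,cy=K(i);M=R.from_euler("xyz",i["attitude"]).as_matrix()
def pr(q): c=M.T@(s+q[0]*H+q[1]*V+[0,0,q[2]]-i["origin"]); return (c[:2]/c[2]*f+[cx,cy]).round(1)
print("TCP px",pr([-44,0,-11]),"12 up",pr([-44,0,12]),"tab",pr([-40,0,-8]))
cv2.imwrite("pics/s4.png",cv2.resize(p[150:220,230:300,::-1],None,fx=8,fy=8,interpolation=0))
for r in range(180,206,2): print(r,[(c,*a[r,c].round(0).astype(int),int(p[r,c].mean())) for c in range(256,274,3)])
```

```text
TCP px [257.9 198. ] 12 up [257.9 189.9] tab [259.4 196.7]
180 [(256, np.int64(-53), np.int64(-11), np.int64(47), 14), (259, np.int64(-48), np.int64(-17), np.int64(50), 3), (262, np.int64(-40), np.int64(-16), np.int64(47), 1), (265, np.int64(-33), np.int64(-16), np.int64(46), 62), (268, np.int64(-1), np.int64(43), np.int64(6), 113), (271, np.int64(3), np.int64(34), np.int64(10), 126)]
182 [(256, np.int64(-54), np.int64(-13), np.int64(43), 10), (259, np.int64(-48), np.int64(-15), np.int64(43), 12), (262, np.int64(-40), np.int64(-16), np.int64(42), 4), (265, np.int64(-32), np.int64(-14), np.int64(40), 69), (268, np.int64(-5), np.int64(33), np.int64(6), 111), (271, np.int64(2), np.int64(29), np.int64(7), 158)]
184 [(256, np.int64(-53), np.int64(-11), np.int64(37), 9), (259, np.int64(-49), np.int64(-20), np.int64(41), 9), (262, np.int64(-41), np.int64(-17), np.int64(37), 14), (265, np.int64(-32), np.int64(-13), np.int64(33), 70), (268, np.int64(-6), np.int64(30), np.int64(3), 113), (271, np.int64(-3), np.int64(19), np.int64(8), 138)]
186 [(256, np.int64(-54), np.int64(-12), np.int64(32),
[... 2603 characters left out ...]
(-7), 116)]
202 [(256, np.int64(-51), np.int64(-5), np.int64(-18), 116), (259, np.int64(-44), np.int64(-9), np.int64(-17), 116), (262, np.int64(-39), np.int64(-14), np.int64(-15), 90), (265, np.int64(-34), np.int64(-21), np.int64(-12), 110), (268, np.int64(-29), np.int64(-27), np.int64(-9), 117), (271, np.int64(-25), np.int64(-35), np.int64(-5), 114)]
204 [(256, np.int64(-51), np.int64(-7), np.int64(-22), 113), (259, np.int64(-47), np.int64(-14), np.int64(-18), 115), (262, np.int64(-361), np.int64(-809), np.int64(563), 112), (265, np.int64(-35), np.int64(-23), np.int64(-15), 113), (268, np.int64(-32), np.int64(-34), np.int64(-10), 114), (271, np.int64(-26), np.int64(-38), np.int64(-8), 114)]
```

View pics/s4.png

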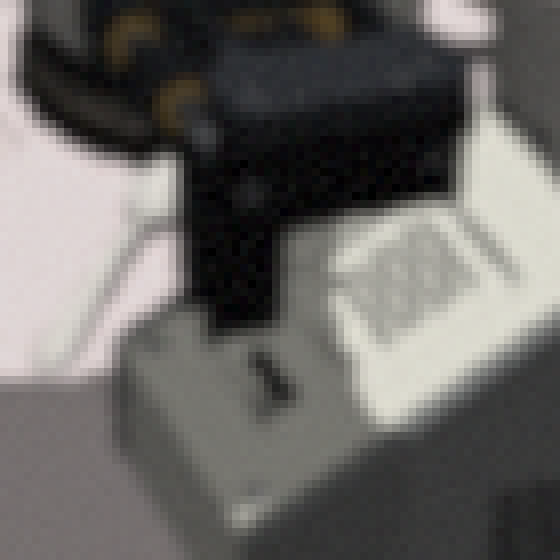

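Both cameras agree that the fingers physically end about 22 mm above the reported TCP, over the tab's top. In the side view the finger end is at (240,330), with the slot visible below it. I'll plan with that measured offset, reopen, and descend about 20 mm while watching the force.

The manual's scale: shifts go in units of 5 mm and turns go in units of 0.1 rad. Converting my numbers, 2 mm is 0.4, 16 mm is 3.2.

```bash
echo '[[[0,0,0],0,0.4],[[0,0,0],0,0.4],[[0,0,0],0,0.4],[[0,0,0],0,0.4],[[0,0,0],0,0.4]]' > rows.txt && python3 steer.py rows.txt
echo '[[[0,0,1],0,0.4],[[0,0,1.8],0,0.4],[[0,0,2.6],0,0.4],[[0,0,3.2],0,0.4],[[0,0,3.2],0,0.4]]' > rows.txt && python3 steer.py rows.txt
echo '[[[0,0,0.4],0,0.4],[[0,0,0.8],0,0.4],[[0,0,0.8],0,0.4],[[0,0,0.8],0,0.4]]' > rows.txt && python3 steer.py rows.txt
```

```text
t: 4.15
eef_pos: [595.5, 12.9, 59.6]
tcp_rot: [3.141, -0.0, 0.282]
ft_force: [0.5, 0.4, 0.4]
opening: 0.389
grip_force: 0.0
t: 4.57
eef_pos: [595.1, 12.9, 42.7]
tcp_rot: [-3.141, 0.001, 0.282]
ft_force: [-0.3, 0.6, 0.4]
opening: 0.401
grip_force: 0.0
t: 4.9
eef_pos: [595.5, 12.8, 39.6]
tcp_rot: [3.142, 0.0, 0.282]
ft_force: [-0.4, 0.2, 0.3]
opening: 0.399
grip_force: 0.0
```

```bash
echo '[[[0,0,0.3],0,0.4],[[0,0,0.3],0,0.2],[[0,0,0.3],0,0.2],[[0,0,0.3],0,0.2],[[0,0,0.3],0,0.2]]' > rows.txt && python3 steer.py rows.txt
```

```text
t: 5.32
eef_pos: [595.5, 12.9, 38.2]
tcp_rot: [3.141, -0.0, 0.282]
ft_force: [-0.3, -0.4, 0.3]
opening: 0.26
grip_force: 30.0
```

Gripped the tab, with 30 N at about 25 mm. Next I'll press it in along +u.

In the tool's units: 4 mm is 0.8, 3 mm is 0.6.

```bash
echo '[[[0.2,0,-0.12],0,0.2],[[0.4,0,-0.24],0,0.2],[[0.6,0,-0.34],0,0.2],[[0.8,0,-0.46],0,0.2],[[0.8,0,-0.46],0,0.2]]' > rows.txt && python3 steer.py rows.txt;echo '[[[0.12,0,-0.06],0,0.2],[[0.12,0,-0.06],0,0.2],[[0.12,0,-0.06],0,0.2]]' > rows.txt && python3 steer.py rows.txt
```

```text
t: 5.73
eef_pos: [598.7, 13.9, 40.2]
tcp_rot: [-3.141, 0.002, 0.282]
ft_force: [-4.3, -2.0, -2.0]
opening: 0.265
grip_force: 30.0
t: 5.98
eef_pos: [599.3, 14.0, 40.5]
tcp_rot: [-3.141, 0.001, 0.282]
ft_force: [-5.4, -2.1, -1.9]
opening: 0.263
grip_force: 30.0
```

```bash
echo '[[[0.12,0,-0.06],0,0.2],[[0.2,0,-0.1],0,0.2],[[0.2,0,-0.1],0,0.2],[[0.2,0,-0.1],0,0.2]]' > rows.txt && python3 steer.py rows.txt
```

```text
t: 6.32
eef_pos: [600.0, 14.3, 40.9]
tcp_rot: [-3.141, 0.002, 0.282]
ft_force: [-5.1, -2.8, -1.6]
opening: 0.262
grip_force: 30.0
```

In the tool's units: 1 mm is 0.2, -0.6 mm is -0.12.

```bash
echo '[[[0.1,0,-0.06],0,0.2],[[0.2,0,-0.12],0,0.2],[[0.2,0,-0.12],0,0.2],[[0.2,0,-0.12],0,0.2]]' > rows.txt && python3 steer.py rows.txt
```

```text
t: 6.65
eef_pos: [600.8, 14.5, 41.4]
tcp_rot: [-3.141, 0.002, 0.282]
ft_force: [-6.1, -2.7, -1.9]
opening: 0.263
grip_force: 30.0
```

```bash
echo '[[[-0.08,0,-0.26],0,0.2],[[-0.16,0,-0.52],0,0.2],[[-0.26,0,-0.8],0,0.2],[[-0.4,0,-1.28],0,0.2],[[-0.4,0,-1.28],0,0.2]]' > rows.txt && python3 steer.py rows.txt
```

```text
t: 7.07
eef_pos: [598.9, 14.0, 48.0]
tcp_rot: [-3.141, 0.002, 0.282]
ft_force: [-4.8, -2.0, -2.9]
opening: 0.263
grip_force: 30.0
```

```bash
cat >> h.py <<'E'
def cover(p,d,i,lo=8):
    y=.2825;n=np.array([-.5*np.cos(y),-.5*np.sin(y),.866]);U=np.array([.866*np.cos(y),.866*np.sin(y),.5]);V=np.array([-np.sin(y),np.cos(y),0])
    s=np.array([637.5,23.7,70.5]); P=pts(d,i)-s; a=np.stack([P@U,P@V,P@n],-1)
    for u in range(-45,45,10):
        k=(abs(a[...,0]-u)<5)&(a[...,1]>16)&(a[...,1]<28)&(d>0); k2=(abs(a[...,0]-u)<5)&(a[...,1]<-16)&(a[...,1]>-28)&(d>0)
        print(u,k.sum(),np.percentile(a[k][:,2],[10,50,90]).round(1) if k.sum()>5 else "",np.percentile(a[k2][:,2],[10,50,90]).round(1) if k2.sum()>5 else "")
E
python3 - <<'E'
from h import *
shot('w5'); z=np.load("w5.npz",allow_pickle=True); cover(z["p"],z["d"],z["i"].item())
E
```

```text
7.0667 [598.89257271  13.997626    48.01326416] [-3.14112843e+00  2.18362898e-03  2.81864561e-01] 0.2626026689120568 {'vertical_fov': 62.31142896519245, 'cx': 255.48209688182195, 'cy': 198.63838714259103, 'origin': array([669.36378105,  33.39419565, 240.46732419]), 'attitude': array([ 2.87440678e+00, -6.45806092e-05, -1.28941784e+00])}
-45 11 [5.4 6.1 6.4] [5.5 6.  6.9]
-35 146 [10.7 11.4 11.9] [10.8 11.3 12. ]
-25 262 [10.  10.6 11.7] [10.  10.7 11.5]
-15 415 [ 9.1 10.  36.7] [ 9.2 10.  36.3]
-5 530 [ 8.2  9.4 53.2] [ 8.4  9.2 52.3]
5 410 [ 7.3  8.1 58.5] [7.3 8.1 9.1]
15 407 [6.3 7.1 7.8] [6.5 7.2 7.9]
25 466 [5.5 6.2 6.9] [5.5 6.3 7.1]
35 2685 [ 5.3 95.1 98.4] [ 5.4 95.  99. ]
```

The cover is unlatched and has swung about 5°: the low end reads n≈11.4 and the high end is still seated. I'll continue along the arc.

```bash
echo '[[[-0.2,0,-0.66],0,0.2],[[-0.34,0,-1.3],0,0.2],[[-0.46,0,-2],0,0.2],[[-0.56,0,-2.64],0,0.2],[[-0.56,0,-2.64],0,0.2]]' > rows.txt && python3 steer.py rows.txt
echo '[[[-0.06,0,-0.68],0,0.2],[[-0.1,0,-1.34],0,0.2],[[-0.1,0,-2],0,0.2],[[-0.08,0,-2.7],0,0.2],[[-0.08,0,-2.7],0,0.2]]' > rows.txt && python3 steer.py rows.txt
python3 - <<'E'
from h import *
shot('w6'); z=np.load("w6.npz",allow_pickle=True); cover(z["p"],z["d"],z["i"].item())
E
```

```text
t: 7.53
eef_pos: [596.2, 13.4, 61.4]
tcp_rot: [-3.141, 0.002, 0.282]
ft_force: [-7.2, -2.2, -2.0]
opening: 0.26
grip_force: 30.0
t: 7.95
eef_pos: [597.7, 13.3, 75.9]
tcp_rot: [3.141, -0.002, 0.282]
ft_force: [0.4, 0.2, -1.7]
opening: 0.26
grip_force: 30.0
7.95 [597.68000337  13.28154237  75.87194767] [ 3.14074497e+00 -2.07700754e-03  2.81886397e-01] 0.2595331841451098 {'vertical_fov': 62.31142896519245, 'cx': 255.48209688182195, 'cy': 198.63838714259103, 'origin': array([667.29654586,  32.68589849, 268.63975836]), 'attitude': array([ 2.87868272e+00, -1.37603549e-03, -1.28941251e+00])}
-45 0  
-35 4  [39.2 39.3 39.6]
-25 180 [34.8 36.3 38.8] [34.7 36.2 38.6]
-15 347 [30.1 32.1 34.1] [29.8 31.9 34.1]
-5 465 [25.4 27.7 54.9] [25.1 27.5 54.3]
5 583 [20.4 23.6 73.6] [20.3 23.2 72.9]
15 513 [15.2 17.8 81.5] [15.  17.5 80.9]
25 450 [10.  12.3 14.3] [ 9.9 12.1 14. ]
35 474 [5.1 7.2 9.4] [4.9 7.  9.3]
```

The swing is now about 26°, within the 22–38° window. I'll draw the cover off along its own -x.

In the tool's units: -4 mm is -0.8, -16 mm is -3.2.

```bash
echo '[[[-0.8,0,0.04],0,0.2],[[-1.6,0,0.08],0,0.2],[[-2.4,0,0.14],0,0.2],[[-3.2,0,0.18],0,0.2],[[-3.2,0,0.18],0,0.2]]' > rows.txt && python3 steer.py rows.txt
echo '[[[-0.8,0,0.04],0,0.2],[[-1.6,0,0.08],0,0.2],[[-2.4,0,0.14],0,0.2],[[-3,0,0.18],0,0.2],[[-3,0,0.18],0,0.2]]' > rows.txt && python3 steer.py rows.txt
python3 - <<'E'
from h import *
shot('w7'); z=np.load("w7.npz",allow_pickle=True); cover(z["p"],z["d"],z["i"].item())
E
```

```text
t: 8.42
eef_pos: [580.6, 8.6, 73.9]
tcp_rot: [-3.141, 0.001, 0.282]
ft_force: [-0.5, 0.9, -1.7]
opening: 0.261
grip_force: 30.0
t: 8.83
eef_pos: [566.4, 4.5, 73.1]
tcp_rot: [-3.142, 0.0, 0.282]
ft_force: [0.7, -0.2, -1.8]
opening: 0.259
grip_force: 30.0
8.8333 [566.39971003   4.49262655  73.1000452 ] [-3.14152827e+00  4.47229602e-04  2.81636393e-01] 0.25904904583363225 {'vertical_fov': 62.31142896519245, 'cx': 255.48209688182195, 'cy': 198.63838714259103, 'origin': array([636.53743312,  23.85344052, 265.68187781]), 'attitude': array([ 2.87617302e+00, -4.68644436e-04, -1.28960858e+00])}
-45 339 [44.7 46.6 48.5] [44.4 46.5 48.5]
-35 454 [39.9 42.4 67.4] [40.  42.2 66.8]
-25 595 [35.5 38.3 86.9] [35.3 38.  85.8]
-15 522 [30.6 32.9 95.6] [30.4 32.7 93.9]
-5 444 [25.7 27.7 29.7] [25.4 27.5 29.7]
5 740 [-32.8  21.6  24.7] [-32.8  21.5  24.6]
15 2077 [-32.1 134.3 137.5] [-32.  134.4 138.2]
25 6017 [117.  132.9 149.8] [117.1 133.  149.9]
35 181 [-31.8 150.3 152. ] [-31.5 150.4 151.4]
```

The cover is free of the box and the well floor is visible. I'll lift it and carry it over the board.

In the tool's units: -70 mm is -14, -50 mm is -10.

```bash
echo '[[[0,0,-3],0,0.2],[[0,0,-7],0,0.2],[[-4,1,-10],0,0.2],[[-9,2.2,-10],0,0.2],[[-14,3.5,-10],0,0.2]]' > rows.txt && python3 steer.py rows.txt
echo '[[[-5,1.3,0],0,0.2],[[-10,2.6,0],0,0.2],[[-15,3.9,0],0,0.2],[[-18.4,4.7,0],0,0.2],[[-20.46,5.2,0],0,0.2]]' > rows.txt && python3 steer.py rows.txt
echo '[[[0,0,0],0.7,0.2],[[0,0,0],1.4,0.2],[[0,0,0],1.96,0.2],[[0,0,0],1.96,0.2]]' > rows.txt && python3 steer.py rows.txt
cat >> h.py <<'E'
def brd():
    from cell import env
    s=env.state();T=s["eef_pos"];y=s["tcp_rot"][2]; print(s["t"],T.round(1),y,s["grip_force"],s["opening"])
    Y=np.array([-np.sin(y),np.cos(y),0]);X=np.array([np.cos(y),np.sin(y),0])
    i=env.camera_info("wrist");p,d=env.read_camera("wrist");P=pts(d,i)-T;a=np.stack([P@X,P@Y,P[...,2]],-1)
    for sg in(1,-1):
        for x in range(0,110,10):
            k=(abs(a[...,0]-x)<3)&(sg*a[...,1]>18)&(sg*a[...,1]<27)&(d>0)&(a[...,2]<40)
            print(sg,x,k.sum(),np.percentile(a[k][:,2],[10,50,90]).round(1) if k.sum()>5 else "")
    return p,d,i,T
E
python3 - <<'E'
from h import *
p,d,i,T=brd(); np.savez("w8.npz",p=p,d=d); cv2.imwrite("pics/w8.png",p[:,:,::-1])
# board top z as seen: brown pixels
h=cv2.cvtColor(p,cv2.COLOR_RGB2HSV); m=(h[...,0]<22)&(h[...,1]>90)&(h[...,2]>60); print("brown z",np.percentile(pts(d,i)[m][:,2],[5,50,95]),m.sum())
E
```

```text
t: 9.3
eef_pos: [504.5, -31.8, 123.9]
tcp_rot: [3.141, -0.002, 0.283]
ft_force: [0.3, 0.2, -1.9]
opening: 0.261
grip_force: 30.0
t: 9.72
eef_pos: [412.3, -85.7, 123.3]
tcp_rot: [3.141, 0.0, 0.281]
ft_force: [0.4, 0.4, -0.6]
opening: 0.26
grip_force: 30.0
t: 10.05
eef_pos: [414.2, -85.2, 123.3]
tcp_rot: [3.141, -0.001, 0.083]
ft_force: [0.8, -0.6, -0.2]
opening: 0.262
grip_force: 30.0
10.05 [414.2 -85.2 123.3] 0.08318142313268329 29.999328553676605 0.2616148317543507
1 0 79 [13.5 14.4 15. ]
1 10 141 [14.4 15.2 15.9]
1 20 145 [15.3 16.  16.8]
1 30 154 [16.1 16.9 17.7]
1 40 164 [16.9 17.6 18.4]
1 50 179 [17.8 18.5 19.4]
1 60 184 [18.6 19.5 20.3]
1 70 194 [19.5 20.4 21.2]
1 80 140 [18.2 19.8 21.3]
1 90 12 [-126.1 -125.  -124.7]
1 100 54 [-126.4 -125.4 -124.6]
-1 0 45 [13.3 14.  14.9]
-1 10 161 [14.3 15.2 33.8]
-1 20 147 [15.2 16.  16.7]
-1 30 161 [16.  16.8 17.5]
-1 40 168 [16.8 17.5 18.5]
-1 50 168 [17.8 18.6 19.4]
-1 60 188 [18.5 19.3 20.2]
-1 70 188 [19.4 20.2 21.2]
-1 80 182 [18.1 19.2 21.2]
-1 90 30 [-126.1 -125.4 -124.5]
-1 100 55 [-126.3 -125.1 -124.3]
brown z [16.80134246 18.94790713 54.07768845] 22825
```

The cover is held level within 5°, centred over the board (board frame about +6, 0). The plate's low edge underside is about 9 mm above the TCP. I'll lower it.

In the tool's units: 20 mm is 4, 102 mm is 20.4.

```bash
echo '[[[0,0,4],0,0.2],[[0,0,9],0,0.2],[[0,0,14],0,0.2],[[0,0,18],0,0.2],[[0,0,20.4],0,0.2]]' > rows.txt && python3 steer.py rows.txt
echo '[[[0,0,0.4],0,0.2],[[0,0,0.8],0,0.2],[[0,0,1],0,0.2],[[0,0,1],0,0.2]]' > rows.txt && python3 steer.py rows.txt
echo '[[[0,0,0.2],0,0.2],[[0,0,0.4],0,0.2],[[0,0,0.4],0,0.2],[[0,0,0.4],0,0.2]]' > rows.txt && python3 steer.py rows.txt
```

```text
t: 10.52
eef_pos: [413.4, -84.8, 19.3]
tcp_rot: [-3.141, 0.001, 0.088]
ft_force: [0.7, -0.5, -0.4]
opening: 0.262
grip_force: 30.0
t: 10.85
eef_pos: [414.1, -85.2, 16.7]
tcp_rot: [3.141, -0.001, 0.086]
ft_force: [-0.2, -0.2, -0.5]
opening: 0.261
grip_force: 30.0
t: 11.18
eef_pos: [413.8, -85.1, 14.3]
tcp_rot: [3.141, -0.0, 0.086]
ft_force: [-0.1, -0.3, -1.9]
opening: 0.26
grip_force: 30.0
```

In the tool's units: 1.4 mm is 0.28, 0.7 mm is 0.14.

```bash
echo '[[[0,0,0.14],0,0.2],[[0,0,0.28],0,0.2],[[0,0,0.28],0,0.2],[[0,0,0.28],0,0.2]]' > rows.txt && python3 steer.py rows.txt
echo '[[[0,0,0.14],0,0.2],[[0,0,0.28],0,0.2],[[0,0,0.28],0,0.2],[[0,0,0.28],0,0.2]]' > rows.txt && python3 steer.py rows.txt
```

```text
t: 11.52
eef_pos: [413.6, -85.1, 12.7]
tcp_rot: [3.142, 0.0, 0.086]
ft_force: [0.6, -0.6, -0.5]
opening: 0.264
grip_force: 30.0
t: 11.85
eef_pos: [413.6, -85.1, 11.3]
tcp_rot: [3.142, 0.0, 0.086]
ft_force: [1.0, -0.0, -1.4]
opening: 0.261
grip_force: 30.0
```

```bash
echo '[[[0,0,0.14],0,0.2],[[0,0,0.28],0,0.2],[[0,0,0.28],0,0.2],[[0,0,0.28],0,0.2]]' > rows.txt && python3 steer.py rows.txt
python3 - <<'E'
from h import *
brd()
E
```

```text
t: 12.18
eef_pos: [414.5, -85.2, 10.4]
tcp_rot: [3.141, -0.002, 0.086]
ft_force: [2.3, 3.0, 8.5]
opening: 0.265
grip_force: 30.0
12.1833 [414.5 -85.2  10.4] 0.08570737801253103 30.01179724931717 0.2645363904330541
1 0 79 [13.6 14.4 15.1]
1 10 149 [13.9 14.7 15.4]
1 20 148 [14.1 14.9 15.8]
1 30 162 [14.5 15.3 16.1]
1 40 160 [14.8 15.7 16.4]
1 50 178 [15.1 15.8 16.6]
1 60 182 [15.4 16.2 17. ]
1 70 184 [15.5 16.4 17.2]
1 80 178 [ 8.4 14.3 16.6]
1 90 105 [-13.2 -12.5 -11.6]
1 100 160 [-13.8 -12.8 -11.7]
-1 0 48 [13.5 14.1 14.9]
-1 10 163 [13.9 14.7 34.7]
-1 20 144 [14.  14.8 15.6]
-1 30 159 [14.4 15.3 16. ]
-1 40 162 [14.6 15.6 16.4]
-1 50 181 [15.  15.7 16.6]
-1 60 176 [15.2 16.2 16.9]
-1 70 186 [15.4 16.3 17.3]
-1 80 195 [13.  14.3 16.4]
-1 90 117 [-13.2 -12.3 -11.4]
-1 100 161 [-13.2 -12.4 -11.3]
```

Contact at 8.5 N and the cover is nearly flat. Releasing, then rising.

In the tool's units: -90 mm is -18, -25 mm is -5.

```bash
echo '[[[0,0,0],0,0.3],[[0,0,0],0,0.45],[[0,0,0],0,0.45],[[0,0,0],0,0.45],[[0,0,0],0,0.45]]' > rows.txt && python3 steer.py rows.txt
echo '[[[0,0,-0.6],0,0.45],[[0,0,-2],0,0.45],[[0,0,-5],0,0.45],[[0,0,-10],0,0.45],[[0,0,-18],0,0.45]]' > rows.txt && python3 steer.py rows.txt
python3 - <<'E'
from h import *; from cell import env
brd()
i=env.camera_info("top");p,d=env.read_camera("top");P=pts(d,i)
Q=P[200:290,220:350].reshape(-1,3);k=(Q[:,2]>23)&(Q[:,2]<30)&(abs(Q[:,0]-452)<55)&(abs(Q[:,1]+82)<60)
print("cover top",k.sum(),Q[k].mean(0),cv2.minAreaRect(np.float32(Q[k][:,:2])))
h=cv2.cvtColor(p,cv2.COLOR_RGB2HSV);m=((h[...,0]<22)&(h[...,1]>90)&(h[...,2]>60)).astype(np.uint8); m[:205]=0;m[280:]=0;m[:,:225]=0;m[:,350:]=0
r=cv2.minAreaRect(cv2.findNonZero(m));print(r, np.mean([hit(q,i,np.array([0,0,1.]),20) for q in cv2.boxPoints(r)],0))
E
```

```text
t: 12.65
eef_pos: [413.6, -85.1, 9.8]
tcp_rot: [3.142, 0.0, 0.086]
ft_force: [-0.9, 0.5, -0.3]
opening: 0.44
grip_force: 0.0
t: 13.07
eef_pos: [412.3, -84.7, 99.6]
tcp_rot: [-3.14, 0.004, 0.086]
ft_force: [1.2, 0.3, -0.3]
opening: 0.446
grip_force: 0.0
13.0667 [412.3 -84.7  99.6] 0.0856572912510345 0.0 0.446484177111144
1 0 103 [-75.5 -74.4  37. ]
1 10 217 [-75.5  28.3  38.1]
1 20 77 [-75.9 -75.1 -74.2]
1 30 76 [-75.8 -75.1 -74.4]
1 40 72 [-75.8 -75.1 -74.3]
1 50 84 [-75.6 -74.8 -74. ]
1 60 83 [-75.6 -74.8 -74.1]
1 70 88 [-75.7 -75.1 -73.8]
1 80 77 [-80.7 -75.9 -74.2]
1 90 54 [-102.2 -101.   -77.7]
1 100 71 [-102.5 -101.6 -100.7]
-1 0 109 [-75.7 -74.4  34.9]
-1 10 192 [-75.4  27.4  37.7]
-1 20 68 [-75.8 -74.9 -74.1]
-1 30 77 [-75.7 -75.  -74.3]
-1 40 80 [-75.7 -74.9 -74. ]
-1 50 87 [-75.8 -74.9 -73.8]
-1 60 80 [-75.7 -74.7 -74.1]
-1 70 87 [-75.8 -75.  -74.1]
-1 80 77 [-78.  -75.9 -74.5]
-1 90 53 [-102.3 -100.7  -76.8]
-1 100 78 [-102.6 -101.5 -100.7]
cover top 63 [490.05510304 -87.01100498  24.86304773] ((483.0764465332031, -84.50495910644531), (39.55826950073242, 117.51493072509766), 12.837774276733398)
((291.6511535644531, 251.66629028320312), (74.9266586303711, 113.58380126953125), 78.91742706298828) [423.75248832 -90.48929496  20.        ]
```

The cover lies flat and released, with its top uniform at 24.7 mm. Before the button push I'll measure how low the gripper body reaches relative to the TCP, and move up while closing.

In the tool's units: -100 mm is -20, -90 mm is -18, -0.196 rad is -1.96.

```bash
echo '[[[0,0,-6],0,0],[[0,0,-12],-0.6,0],[[0,0,-18],-1.2,0],[[0,0,-20],-1.8,0],[[0,0,-20],-1.96,0]]' > rows.txt && python3 steer.py rows.txt
echo '[[[0,0,0],0,0],[[0,0,0],0,0],[[0,0,0],0,0],[[0,0,0],0,0]]' > rows.txt && python3 steer.py rows.txt
python3 - <<'E'
from h import *; from cell import env
s=env.state();T=s["eef_pos"];y=s["tcp_rot"][2]
X=np.array([np.cos(y),np.sin(y),0]);Y=np.array([-np.sin(y),np.cos(y),0])
for cam in("side","top"):
    i=env.camera_info(cam);p,d=env.read_camera(cam);P=pts(d,i)-T;a=np.stack([P@X,P@Y,P[...,2]],-1)
    k=(abs(a[...,0])<130)&(abs(a[...,1])<130)&(a[...,2]<150)&(a[...,2]>-60)&(d>0);b=a[k];print(cam,k.sum())
    for lo in range(-60,120,10):
        q=b[(b[:,0]>=lo)&(b[:,0]<lo+10)]
        if len(q)>5: print(lo,len(q),"z",np.percentile(q[:,2],[0,2,10,50]).round(0),"y",np.percentile(q[:,1],[2,98]).round(0))
E
```

```text
t: 13.58
eef_pos: [414.5, -85.3, 202.2]
tcp_rot: [3.139, -0.004, 0.285]
ft_force: [-0.2, -0.2, 0.6]
opening: 0.157
grip_force: 0.0
t: 13.92
eef_pos: [413.2, -85.0, 198.9]
tcp_rot: [-3.14, 0.002, 0.281]
ft_force: [0.5, -0.7, 0.0]
opening: 0.006
grip_force: 0.0
side 2086
-40 193 z [103. 105. 109. 125.] y [-90.  78.]
-30 412 z [101. 105. 113. 134.] y [-92.  80.]
-20 255 z [ 24.  40. 105. 138.] y [-92.  73.]
-10 338 z [ 26.  28.  40. 126.] y [-92.  -4.]
0 326 z [ 23.  28.  41. 126.] y [-92.  -5.]
10 272 z [ 26.  38. 103. 135.] y [-92.  -6.]
20 208 z [103. 104. 110. 139.] y [-92. -18.]
30 82 z [103. 104. 109. 130.] y [-91. -68.]
top 606
-30 14 z [122. 127. 142. 145.] y [59. 91.]
-20 41 z [139. 141. 142. 144.] y [80. 91.]
-10 65 z [140. 142. 143. 144.] y [75. 91.]
0 81 z [141. 142. 143. 144.] y [-87.  91.]
10 141 z [140. 140. 142. 144.] y [-87.  91.]
20 212 z [116. 117. 142. 144.] y [-87.  90.]
30 50 z [138. 141. 143. 144.] y [-85.  87.]
```

The body starts about 103 mm above the reported TCP, so the true tip is about 24 mm above it. That leaves good clearance. I'll move toward the box and locate the button in the well.

In the tool's units: 180 mm is 36, 40 mm is 8.

```bash
echo '[[[8,-1.4,0],0,0],[[16,-2.8,0],0,0],[[24,-4.2,0],0,0],[[32,-5.6,0],0,0],[[36,-6.2,0],0,0]]' > rows.txt && python3 steer.py rows.txt
echo '[[[0,0,0],0,0],[[0,0,0],0,0]]' > rows.txt && python3 steer.py rows.txt
python3 - <<'E'
from h import *
shot('w9')
z=np.load("w9.npz",allow_pickle=True);p,d,i=z["p"],z["d"],z["i"].item()
y=.2825;n=np.array([-.5*np.cos(y),-.5*np.sin(y),.866]);U=np.array([.866*np.cos(y),.866*np.sin(y),.5]);V=np.array([-np.sin(y),np.cos(y),0])
s=np.array([637.5,23.7,70.5]);P=pts(d,i)-s;a=np.stack([P@U,P@V,P@n],-1)
k=(abs(a[...,0])<30)&(abs(a[...,1])<22)&(a[...,2]>-20)&(a[...,2]<-8)&(d>0)
print(k.sum(),a[k].mean(0) if k.sum() else "",np.percentile(a[k],[2,50,98],0).round(1) if k.sum() else "")
r,c=np.where(k); print("px",c.min(),c.max(),r.min(),r.max())
cv2.imwrite("pics/w9c.png",cv2.resize(p[60:300,150:370,::-1],None,fx=2.5,fy=2.5,interpolation=2))
E
```

```text
t: 14.43
eef_pos: [581.0, -3.3, 199.0]
tcp_rot: [-3.141, -0.0, 0.282]
ft_force: [0.2, 0.3, -0.5]
opening: 0.007
grip_force: 0.0
t: 14.6
eef_pos: [577.9, -4.7, 198.7]
tcp_rot: [-3.141, 0.002, 0.283]
ft_force: [-0.0, -0.2, -0.5]
opening: 0.006
grip_force: 0.0
14.6 [577.90973053  -4.71680457 198.67975117] [-3.14100172e+00  1.84871637e-03  2.82789554e-01] 0.006265583206802596 {'vertical_fov': 62.31142896519245, 'cx': 255.48209688182195, 'cy': 198.63838714259103, 'origin': array([648.33024597,  14.71297226, 391.20365519]), 'attitude': array([ 2.87480986e+00,  5.90860833e-05, -1.28847031e+00])}
300 [  1.76764312  -0.13178314 -15.1391648 ] [[ -7.9  -9.1 -19.4]
 [  2.1  -0.1 -14.9]
 [  9.8   8.3 -13.4]]
px 235 253 101 120
```

View pics/w9c.png

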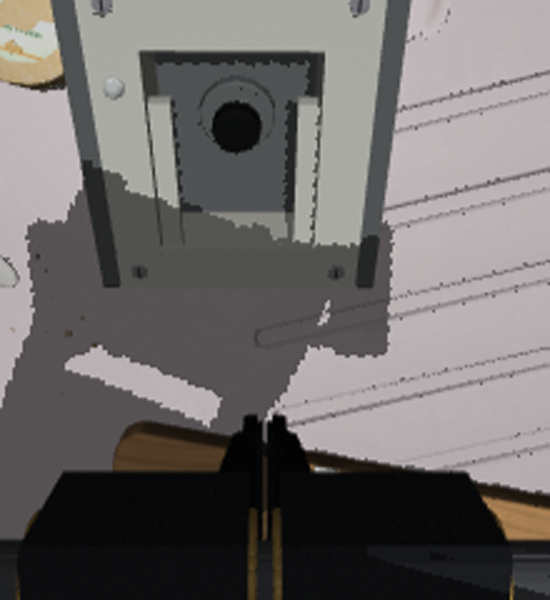

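The picture shows the open well with the black button popped out at crop (237,126), and the measurement gives u≈1, v≈0, n≈-14.5. I'll descend in front of it and then push along -n.

```bash
echo '[[[5,-1,6],0,0],[[10.2,-2.12,13],0,0],[[10.2,-2.12,20],0,0],[[10.2,-2.12,26],0,0],[[10.2,-2.12,29.4],0,0]]' > rows.txt && python3 steer.py rows.txt
echo '[[[0.4,0,0.7],0,0],[[0.8,0,1.4],0,0],[[1.2,0,2.08],0,0],[[1.4,0,2.42],0,0],[[1.4,0,2.42],0,0]]' > rows.txt && python3 steer.py rows.txt
echo '[[[0.2,0,0.34],0,0],[[0.4,0,0.7],0,0],[[0.6,0,1.04],0,0],[[0.8,0,1.38],0,0],[[0.8,0,1.38],0,0]]' > rows.txt && python3 steer.py rows.txt
```

```text
t: 15.07
eef_pos: [621.6, 18.6, 49.6]
tcp_rot: [-3.14, 0.004, 0.281]
ft_force: [-0.8, -0.5, -0.3]
opening: 0.005
grip_force: 0.0
t: 15.48
eef_pos: [631.2, 21.0, 41.7]
tcp_rot: [3.141, -0.001, 0.282]
ft_force: [0.2, 0.2, 0.3]
opening: 0.001
grip_force: 0.0
t: 15.9
eef_pos: [634.8, 22.2, 33.9]
tcp_rot: [3.141, -0.0, 0.282]
ft_force: [-0.2, -0.6, 2.5]
opening: 0.006
grip_force: 0.9
```

In the tool's units: 6 mm is 1.2, 2 mm is 0.4.

```bash
echo '[[[0.2,0,0.34],0,0],[[0.4,0,0.7],0,0],[[0.6,0,1.04],0,0],[[0.7,0,1.2],0,0],[[0.7,0,1.2],0,0]]' > rows.txt && python3 steer.py rows.txt
echo '[[[0.1,0,0.18],0,0],[[0.1,0,0.18],0,0],[[0.1,0,0.18],0,0]]' > rows.txt && python3 steer.py rows.txt
```

```text
t: 16.32
eef_pos: [638.1, 23.1, 27.9]
tcp_rot: [3.141, -0.0, 0.282]
ft_force: [-1.4, -0.3, 5.0]
opening: 0.006
grip_force: 2.5
t: 16.57
eef_pos: [638.3, 23.2, 27.6]
tcp_rot: [3.141, 0.0, 0.282]
ft_force: [-3.4, -1.7, 9.9]
opening: 0.004
grip_force: 5.7
```

```bash
echo '[[[0.1,0,0.18],0,0],[[0.1,0,0.18],0,0],[[0.1,0,0.18],0,0]]' > rows.txt && python3 steer.py rows.txt
```

```text
t: 16.82
eef_pos: [638.4, 23.3, 27.4]
tcp_rot: [3.141, 0.001, 0.282]
ft_force: [-7.1, -1.4, 17.2]
opening: 0.006
grip_force: 9.7
```

The force has risen to 17 N, so the button is at its stop. I'll retreat along +n and verify.

```bash
echo '[[[-0.6,0,-1.04],0,0],[[-2,0,-3.4],0,0],[[-3.6,0,-7],0,0],[[-6,0,-14],0,0],[[-9,0,-22],0,0]]' > rows.txt && python3 steer.py rows.txt
echo '[[[-2,0,-6],0,0],[[-3,0,-12],0,0],[[-3,0,-12],0,0],[[-3,0,-12],0,0]]' > rows.txt && python3 steer.py rows.txt
python3 - <<'E'
from h import *; from cell import env
shot('w10')
z=np.load("w10.npz",allow_pickle=True);p,d,i=z["p"],z["d"],z["i"].item()
y=.2825;n=np.array([-.5*np.cos(y),-.5*np.sin(y),.866]);U=np.array([.866*np.cos(y),.866*np.sin(y),.5]);V=np.array([-np.sin(y),np.cos(y),0])
s=np.array([637.5,23.7,70.5]);P=pts(d,i)-s;a=np.stack([P@U,P@V,P@n],-1)
k=(np.hypot(a[...,0],a[...,1])<7)&(a[...,2]>-40)&(a[...,2]<0)&(d>0); print("button n",np.percentile(a[k][:,2],[10,50,90]))
k=(abs(a[...,0])<25)&(abs(a[...,1])<20)&(np.hypot(a[...,0],a[...,1])>17)&(d>0)&(a[...,2]<0);print("floor n",np.median(a[k][:,2]))
i=env.camera_info("side");p,d=env.read_camera("side");P=pts(d,i).reshape(-1,3)
k=(abs(P[:,0]-453)<30)&(abs(P[:,1]+82)<22);print("cover top z",np.percentile(P[k][:,2],[10,30,50,70,90]))
print(env.state()["ft_force"])
E
```

```text
t: 17.23
eef_pos: [594.5, 11.0, 135.1]
tcp_rot: [-3.14, 0.003, 0.282]
ft_force: [0.5, 0.1, 0.7]
opening: 0.004
grip_force: 0.0
t: 17.57
eef_pos: [581.6, 6.7, 197.1]
tcp_rot: [3.14, -0.003, 0.282]
ft_force: [0.6, 0.2, -0.9]
opening: 0.002
grip_force: 0.0
17.5667 [581.64707343   6.71726192 197.12546141] [ 3.1401853  -0.00328542  0.28167217] 0.002261973036851433 {'vertical_fov': 62.31142896519245, 'cx': 255.48209688182195, 'cy': 198.63838714259103, 'origin': array([651.01488059,  26.14602486, 389.99870333]), 'attitude': array([ 2.87992948e+00, -1.92025184e-03, -1.28964297e+00])}
button n [-23.26459384 -22.36205169 -21.63447095]
floor n -32.55260925828398
cover top z [26.02143421 26.80611809 27.46196049 28.14906807 29.50155647]
[ 0.36008724 -0.27894235 -0.00969522]
```

The button sits at n = -22.4, fully in, with the floor at -32.5. The cover is flat on the board, so I'll hand in.

```bash
python3 -c "
from cell import env
print(env.job_done())"
```

```text
the job is handed in; nothing more can be done
None
```

The job is handed in: the cover lies flat and released on the board with its grips up, and the breaker button is fully in (top at n ≈ -22 mm), at about 17.6 of the 51 s. The verdict was not shown, and I did not re-measure the bystanders at the end.

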